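# Draw the loose leg of a bench riser tight with its cam lock

### The arm

A 6-joint arm with a two-finger parallel gripper is mounted at the origin on the work surface. World frame = base frame: x ahead of the robot, y to its left, z up, the work surface at z = 0. Lengths are in m, angles in rad, forces in N, time in s.
With the tool pointing down it reaches from about 0.425 to 0.95 m from the base axis. Payload 3.5 kg.
Tool frame: the origin (TCP) lies on the centre line of the jaws, within the pads' length; the fingertips stand 8 mm ahead of it and the grasp point (between the pads) lies 11 mm behind it; z points along the fingers, y is the line along which they close (so a half turn about z gives the same grasp; the last joint's range is limited). The gripper opens to 85 mm and grips with 20 to 120 N. Pads are 22 mm wide; open, the fingers measure 114 mm over their backs; the gripper's body (76 mm by 85 mm) begins 54 mm behind the grasp point. The pads swing forward as they close: fully open they stand 13 mm farther back than shut.
Start: joints at [-0.15, 0.286, 1.577, -0, 1.279, -0.15], TCP at [0.675, 0, 0.239] pointing down, gripper open.
Joint ranges: [-2.77, 2.77], [-0.9, 2.22], [0.21, 2.48], [-1.53, 4.67], [0.24, 2.81], [-2.84, 2.84]. Speed limits (rad/s): [2.79, 2.79, 3.14, 3.14, 3.14, 3.14].

### API

Orientations are given as a unit quaternion [x, y, z, w].
In Python, from plant import ctrl gives the robot as it stands. The module is installed in compiled form; this text tells all that it offers.
- The arm moves only by the tool send_rows, never from a script. Its argument "steps" is a list of rows, each a list of 5 numbers: the shift along the tool's x, y, z in m, then the turn about the tool's z in degrees, then the opening, from -1 (shut) to 1 (fully open). A call has 1 to 12 rows; each row is the pose to reach, as a shift and turn from the pose commanded when the call began, along the tool's axes at that moment; what a row does not reach only later rows make up. A row lasts 1/10 s, in which the tool goes at most 50 mm and 8.59 degrees, less where a joint would pass 70% of its speed; a pose out of reach is approached as far as the arm can. A call with a gripper value outside its range is refused whole. The fingers move at their own pace and stop on an object; "squeeze" is the grip in N (left out, the last holds). Time passes only in rows, so rows that repeat a pose let the fingers close. It gives the time, the measured TCP pose, the force, the opening and the grip force at its end, in the units of the state.
- ctrl.get_state(): the state, without advancing time (a new reading comes with each control period).
- ctrl.read_camera(name): name is "scene" or "side" or "wrist"; returns the picture (480x640x3 uint8, red, green, blue); there is no depth.
- ctrl.calibration(name): a dict with "intrinsics" (3x3 intrinsics, pixels), "extrinsics" (4x4, takes a point from world to camera coordinates); the wrist camera has in their place "tool_from_camera" (4x4, takes a point from camera to tool coordinates, whose origin is the TCP and whose axes are the flange's). Camera axes: x right, y up, looking along -z (the intrinsics and any distortion apply to the point x, -y, -z); pixel columns grow to the right and rows downward; lengths in m; the calibration is good to about 2 mm. A picture is of the moment at which its call begins: read the wrist's pose just before it. calibration takes no time and is no camera call.
- ctrl.sign_off(): hands the job in; it is judged then, once.
The state is a dict: "time": time; "qpos": joint angles; "dq": joint speeds; "joint_efforts": joint torques, N m; "eef_pos": TCP position; "tcp_rot": TCP orientation; "contact_force": force on the tool from outside, world axes, zero at the start; "wrist_torque": the same for the moment, N m; "opening": opening from 0.0 (shut) to 1.0 (fully open); "finger_force": force on a finger pad.
Only numpy, scipy, OpenCV 4.12 (cv2) and the standard library are available. Lean on these libraries where they do the work, as an engineer would, in place of code of your own. Each camera call takes 0.05 s, during which the arm holds its last target. There are 200 camera calls.

### The job

A low plywood riser for the glaze shelf lies upside down on the studio bench, clamped at its far end; the leg at its other end is still standing off on its dowels. Turn that end's cam lock until the orange end of its thumb turn points squarely at the loose leg, push the leg in along its dowels until the stud's head stops inside the cam, then turn the cam clockwise until it draws the leg tight against the end of the board. Stop as soon as it comes up firm, because overtightening tears the stud out; then let go of it, and leave the other things on the bench where they are.

Things in the scene. Friction and masses are not known exactly. Their poses are not given: they have to be found in the camera images.
- cam: the cam lock to work: a 35 mm zinc cam let into the board, turned by the thumb turn on top. Origin on its vertical axis at bench height; the cam's mouth and the orange end of the thumb turn are at its +y. Open: its +y within 0.1 rad of +y of edge_band (a stop ends its travel 0.03 rad farther anticlockwise). It starts 0.5 to 1.2 rad clockwise of open (seen from above) and turns to 2.1 rad
- thumb (a point): the middle of the black thumb turn, on the cam's axis, 44 mm above the bench: an upright plate 44 mm long (along the cam's y), 12 mm thick, its flat sides free to pinch from above, from 28 to 60 mm above the bench, turning with the cam. The board's face around it is 28 mm above the bench. It takes 0.13 N m to turn freely and stays where it is left
- leg: the loose leg: an upright board 180 mm wide (x), 18 mm thick (y), 80 mm high. Origin at bench height in the middle of its inner face; +y points away from the board, the outer face is at y = 18 mm. Slides only along y, on two dowels, with 5 N of friction; starts 18 to 26 mm off. With the cam open, a push of 12 to 20 N stops it 0.5 to 4 mm off, the head in the cam; else the rim stops it 12 to 16 mm off
- edge_band: the end face of the board that the leg is to close on, 180 mm wide, 28 mm high, 72 mm from the cam's axis. Origin at its centre, 14 mm above the bench; +y points at the leg, so y of the leg in this frame is the gap
- bore (a point): the bore in the middle of that end face, 18 mm above the bench, that takes the leg's steel stud (10 mm ball head). With the head in the cam, turning clockwise draws the leg in by 4 mm a radian. The gap closes 0.7 to 1.6 rad from open: this differs each time with how far the stud was screwed in, which cannot be seen
- joint_top (a point): the top of the joint, mid-width, 28 mm above the bench. Once the gap is closed each 0.1 rad of turning adds about 15 N of clamping, and about 0.05 N m to the torque on the thumb turn, also while it is held still. Firm is 0.08 to 0.12 N m more than was felt in the same way while it turned freely: 20 to 35 N. Under 12 N is loose; above 55 N the stud tears out
- riser: the board: plywood, 302 x 180 x 28 mm, fixed to the bench by two red-handled hold-downs at its far end. Origin at bench height under the cam's axis, the loose leg towards +y, the far end at y = -230 mm, where a leg like it is fitted and its look-alike cam, at y = -158 mm, is tight already and needs nothing
- dish: bystander: a green plastic dish, 75 x 55 x 22 mm, lying on the board beside the other cam; origin under its middle
- driver: bystander: a yellow screwdriver lying on the bench; origin in its length
- mallet: bystander: a rubber mallet lying on the bench; origin in its length
- jar_blue: bystander: a blue glaze jar with a white lid, 68 mm across, 85 mm high; origin under its middle
- jar_amber: bystander: an amber glaze jar with a black lid, 68 mm across, 85 mm high; origin under its middle
- mug: bystander: a terracotta mug, 80 mm across, 90 mm high; origin under its middle
- bowl: bystander: a white bowl, 150 mm across, 60 mm high; origin under its middle

How it is judged:
By the outcome, as a careful person would: the job done as asked, in the order asked, and still so for the second after the job is handed in, with the robot touching nothing.
It also fails if it takes over 69 s, if anything falls off the work surface, if the arm or the gripper's body presses on something with over 40 N, if the wrist force passes 120 N, or if a joint passes its speed limit or range.

## Working session

There is one attempt and no reset: what is moved stays moved. The work goes in short steps, Python scripts to look and compute and a tool call to move; the robot and the scene stay as the last step left them, time stands still between calls to the robot, and variables do not carry over. Pictures are saved under pics/ and viewed, at most 10 in all, crops included, and the job is handed in when it is done.

Besides the shell and the picture viewer there is one more tool, called after ">>>" as a command line: name --pt "numbers of a row" for each row, then --argument value for the rest. send_rows: Moves the arm, as the interface text tells. Its arguments: {"type":"object","properties":{"steps":{"type":"array","items":{"type":"array","items":{"type":"number"}}},"squeeze":{"type":"number"}},"required":["steps"]}

```bash
mkdir -p pics
cat > h.py <<'E'
import numpy as np, cv2
from plant import ctrl
def snap(n,f):
    im=ctrl.read_camera(n); cv2.imwrite('pics/'+f,im[:,:,::-1]); return im
def ray(n,u,v,z,state=None):
    """world point at height z seen at pixel u,v"""
    c=ctrl.calibration(n); K=np.array(c["intrinsics"])
    d=np.linalg.solve(K,[u,v,1.]); d=np.array([d[0],-d[1],-d[2]])
    if n=="wrist":
        from scipy.spatial.transform import Rotation as R
        s=state; T=np.array(c["tool_from_camera"]); W=np.eye(4)
        W[:3,:3]=R.from_quat(s["tcp_rot"]).as_matrix(); W[:3,3]=s["eef_pos"]; M=W@T
    else: M=np.linalg.inv(np.array(c["extrinsics"]))
    o=M[:3,3]; d=M[:3,:3]@d
    return o+d*(z-o[2])/d[2]
E
python3 - <<'E'
from h import *
s=ctrl.get_state(); print(s)
for n in("scene","side","wrist"):
    print(ctrl.calibration(n))
a=snap("scene","s0.png");c=snap("wrist","w0.png")
E
```

```text
{'time': 0.0, 'qpos': array([-1.50034000e-01,  2.87183756e-01,  1.57817250e+00,  2.51090153e-05,
        1.27862957e+00, -1.49990476e-01]), 'dq': array([-0.00090458, -0.0001316 , -0.00042874, -0.00010627, -0.00037029,
       -0.00027735]), 'joint_efforts': array([-1.79628755e-04, -4.05981302e+01, -2.92628127e+01, -1.54224781e-04,
        5.81841552e-03,  3.74769741e-06]), 'eef_pos': array([6.74357344e-01, 1.09660978e-04, 2.37937550e-01]), 'tcp_rot': array([ 7.07124230e-01,  7.07088319e-01, -7.00485320e-04, -9.70193974e-04]), 'contact_force': array([ 0.37345216, -0.21988468,  0.61536828]), 'wrist_torque': array([0.06196423, 0.03981868, 0.01851351]), 'finger_force': 0.0, 'opening': 0.9995344974987471}
{'intrinsics': array([[470.2885151 ,   0.        , 322.12955574],
       [  0.        , 470.2885151 , 241.7718612 ],
       [  0.        ,   0.        ,   1.        ]]), 'extrinsics': array([[ 0.44353976,  0.89611851, -0.0156235 , -0.25101875],
       [-0.69182186,  0.35339995,  0.6296753 ,  0.31731298],
       [ 0.56978504, -0.26847735,  0.77670131, -1.60760609],
       [ 0.        ,  0.
[... 300 characters left out ...]
787,  0.53216985,  0.75425645, -0.27039796],
       [-0.46092948, -0.59723584,  0.65639422, -0.9862984 ],
       [ 0.        ,  0.        ,  0.        ,  1.        ]])}
{'intrinsics': array([[388.02145233,   0.        , 317.29435397],
       [  0.        , 388.02145233, 242.29082502],
       [  0.        ,   0.        ,   1.        ]]), 'tool_from_camera': array([[-9.99744975e-04,  9.45593236e-01,  3.25349708e-01,
         8.48816007e-02],
       [ 9.99999500e-01,  9.35498950e-04,  3.53905331e-04,
        -1.50269587e-04],
       [ 3.02861771e-05,  3.25349899e-01, -9.45593698e-01,
        -1.34809999e-01],
       [ 0.00000000e+00,  0.00000000e+00,  0.00000000e+00,
         1.00000000e+00]])}
```

View pics/s0.png

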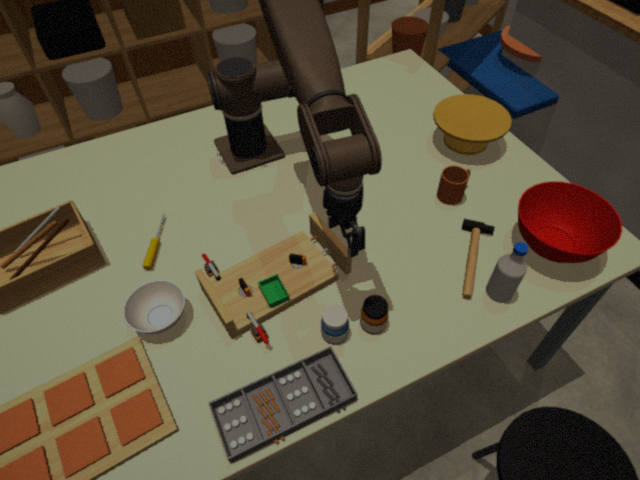

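View pics/w0.png

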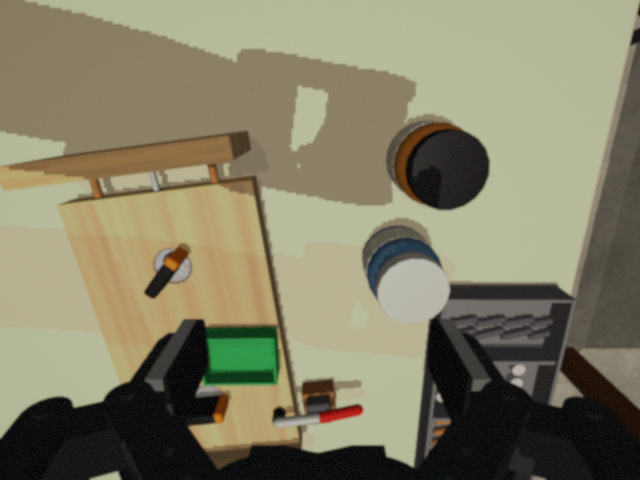

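The wrist view (right = +x, up = +y) shows the leg at the top and the board's end corners at (62,204) and (256,178). The cam is at about (172,265), with its orange tip at about (185,249) and black end at (151,293). The stud is at (155,180).

Run:
```python
from h import *
s=ctrl.get_state()
P=lambda u,v,z:ray("wrist",u,v,z,s)
A=P(62,204,.028);B=P(256,178,.028);print("corners",A,B,np.linalg.norm(A-B)); e=(B-A)/np.linalg.norm(B-A)
print("yaw deg of e",np.degrees(np.arctan2(e[1],e[0])))
n=np.array([-e[1],e[0],0]); print("cam from edge",(A+B)/2-.072*n)
print("side edge",P(300,440,.028)-B)
o=P(183,250,.06);b=P(153,291,.06);print("tips",o,b,"mid",(o+b)/2,"len",np.linalg.norm(o-b),"ang",np.degrees(np.arctan2(*(o-b)[1::-1])))
print("disc",P(173,265,.028))
print("leg top inner corners",P(230,160,.08),P(248,132,.08))
im=cv2.imread('pics/w0.png')[110:320,0:290]
cv2.imwrite('pics/w0c.png',cv2.resize(im,None,fx=2.7,fy=2.7,interpolation=cv2.INTER_CUBIC))
```

```text
corners [0.44129554 0.00332232 0.028     ] [0.61921164 0.02688718 0.028     ] 0.17946988921058396
yaw deg of e 7.544871023461377
cam from edge [ 0.53970738 -0.0562719   0.028     ]
side edge [ 3.45095250e-02 -2.98723906e-01  5.55111512e-17]
tips [ 0.55835952 -0.02957406  0.06      ] [ 0.52715247 -0.06850682  0.06      ] mid [ 0.542756   -0.04904044  0.06      ] len 0.049896292442696305 ang 51.28563119439768
disc [ 0.53512542 -0.05661633  0.028     ]
leg top inner corners [0.60890044 0.04905673 0.08      ] [0.62348904 0.06911887 0.08      ]
```

View pics/w0c.png

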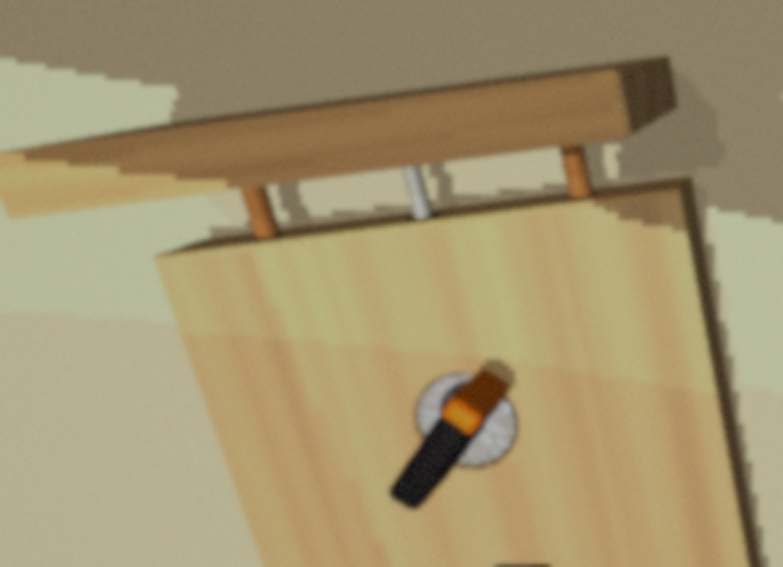

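>>> send_rows --pt "-0.02 -0.05 0.03 8 0.3" --pt "-0.04 -0.1 0.06 16 0.3" --pt "-0.056 -0.136 0.08 24 0.3" --pt "-0.056 -0.136 0.09 32 0.3" --pt "-0.056 -0.136 0.09 40 0.3" --pt "-0.056 -0.136 0.09 40 0.3" --pt "-0.056 -0.136 0.09 40 0.3"

```text
time: 0.8
eef_pos: [0.5393, -0.056, 0.1496]
tcp_rot: [0.906, 0.424, 0.0, 0.0]
contact_force: [-0.0, 0.6, 0.1]
opening: 0.65
finger_force: 0.0
```

Run:
```python
from h import *
s=ctrl.get_state(); print(s)
snap("wrist","w1.png")
```

```text
{'time': 0.8, 'qpos': array([-2.90699834e-01,  8.81104996e-02,  1.97894098e+00,  4.19281001e-05,
        1.07394399e+00,  4.04471048e-01]), 'dq': array([ 0.00382343,  0.00117383, -0.01502468, -0.00197879,  0.00319035,
        0.00356552]), 'joint_efforts': array([-1.15496458e-01, -2.99156946e+01, -2.60622221e+01, -4.74831846e-03,
        1.86300790e-02,  2.35077128e-02]), 'eef_pos': array([ 0.53932863, -0.05602561,  0.14957876]), 'tcp_rot': array([9.05685340e-01, 4.23950441e-01, 2.35070792e-04, 1.85037544e-04]), 'contact_force': array([-0.01765488,  0.56948194,  0.09625914]), 'wrist_torque': array([ 0.03345868, -0.04462469, -0.01895489]), 'finger_force': 0.0, 'opening': 0.6503723682777178}
```

View pics/w1.png

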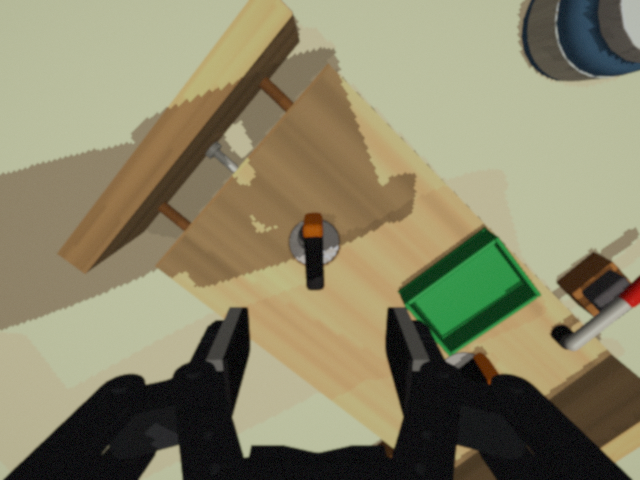

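The plate now lies almost exactly along the image columns (col 313 at the orange end, 316 at the black end). The disc centre is at (314,242) and the board corners are at (157,265) and (331,65).

Run:
```python
from h import *
s=ctrl.get_state()
P=lambda u,v,z:ray("wrist",u,v,z,s)
A=P(157,265,.028);B=P(331,65,.028);e=(B-A)/np.linalg.norm(B-A)
print(A,B,np.linalg.norm(A-B),np.degrees(np.arctan2(e[1],e[0])))
n=np.array([-e[1],e[0],0]); print("cam from edge",(A+B)/2-.072*n)
print("disc",P(314,242,.028))
# right side edge
C=P(490,225,.028);d=B-C; print("side ang-90",np.degrees(np.arctan2(d[1],d[0]))-90)
o=P(313.5,222,.06);b=P(315.5,280,.06);print("mid",(o+b)/2,np.linalg.norm(o-b),np.degrees(np.arctan2(*(o-b)[1::-1])))
a=P(61,252,.08);b=P(280,3,.08);print("leg outer?",a,b)
L1=P(87,272,.0);print("leg inner bottom left",L1, "gap",(L1-A)@n)
```

```text
[0.43804092 0.00186344 0.028     ] [0.61579138 0.02324389 0.028     ] 0.17903169689655776 6.8587856580594435
cam from edge [ 0.53551458 -0.05893107  0.028     ]
disc [ 0.53509241 -0.05675473  0.028     ]
side ang-90 7.800643854946131
mid [ 0.538459   -0.05357857  0.06      ] 0.03818168015889441 51.818594054471
leg outer? [0.4339412  0.04339367 0.08      ] [0.6096572  0.05571619 0.08      ]
leg inner bottom left [0.37397396 0.03268377 0.        ] gap 0.038250811909578734
```

>>> send_rows --pt "-0.003 -0.002 0.04 0 0.3" --pt "-0.003 -0.002 0.075 0 0.3" --pt "-0.003 -0.002 0.095 0 0.3" --pt "-0.003 -0.002 0.107 0 0.3" --pt "-0.003 -0.002 0.107 0 0" --pt "-0.003 -0.002 0.107 0 -0.4" --pt "-0.003 -0.002 0.107 0 -1" --pt "-0.003 -0.002 0.107 0 -1" --pt "-0.003 -0.002 0.107 0 -1" --pt "-0.003 -0.002 0.107 0 -1" --squeeze 50

```text
time: 1.85
eef_pos: [0.5362, -0.0565, 0.0442]
tcp_rot: [0.906, 0.423, 0.001, -0.0]
contact_force: [-2.5, 4.0, 5.7]
opening: 0.126
finger_force: 50.3
```

```bash
cat > st.py <<'E'
from h import *
from scipy.spatial.transform import Rotation as R
s=ctrl.get_state(); m=R.from_quat(s["tcp_rot"]).as_matrix()
print("t",s["time"],"pos",s["eef_pos"].round(4),"plate_ang",np.degrees(np.arctan2(m[1,0],m[0,0])).round(2),"F",s["contact_force"].round(1),"M",s["wrist_torque"].round(3),"op",round(s["opening"],3),"ff",s["finger_force"],"eff6",s["joint_efforts"][5].round(3),"q6",s["qpos"][5].round(3))
E
python3 st.py
```

```text
t 1.85 pos [ 0.5362 -0.0565  0.0442] plate_ang 50.0 F [-2.5  4.   5.7] M [0.662 0.401 0.052] op 0.126 ff 50.26181101799011 eff6 0.027 q6 0.403
```

>>> send_rows --pt "0 0 0 -5 -1" --pt "0 0 0 -10 -1" --pt "0 0 0 -15 -1" --pt "0 0 0 -20 -1" --pt "0 0 0 -25 -1" --pt "0 0 0 -30 -1" --pt "0 0 0 -35 -1" --pt "0 0 0 -39 -1" --pt "0 0 0 -41 -1" --pt "0 0 0 -43 -1"

```text
time: 2.85
eef_pos: [0.5347, -0.056, 0.0441]
tcp_rot: [0.688, 0.726, -0.0, -0.002]
contact_force: [-8.1, 4.6, 11.2]
opening: 0.128
finger_force: 50.9
```

```bash
python3 st.py
```

```text
t 2.85 pos [ 0.5347 -0.056   0.0441] plate_ang 93.04 F [-8.1  4.6 11.2] M [ 0.843  1.192 -0.186] op 0.128 ff 50.93897581100464 eff6 0.027 q6 -0.348
```

>>> send_rows --pt "0 0 0 -1 -1" --pt "0 0 0 -2 -1" --pt "0 0 0 -3 -1" --pt "0 0 0 -4 -1" --pt "0 0 0 -4 -1"

```text
time: 3.35
eef_pos: [0.5346, -0.056, 0.0441]
tcp_rot: [0.663, 0.749, -0.0, -0.002]
contact_force: [-8.1, 5.1, 10.2]
opening: 0.133
finger_force: 51.0
```

```bash
python3 st.py
```

```text
t 3.35 pos [ 0.5346 -0.056   0.0441] plate_ang 97.0 F [-8.1  5.1 10.2] M [ 0.805  1.218 -0.054] op 0.133 ff 50.98650097846985 eff6 -0.081 q6 -0.417
```

>>> send_rows --pt "0 0 0 0 -0.2" --pt "0 0 0 0 0.1" --pt "0 0 0 0 0.1" --pt "0 0 -0.03 0 0.1" --pt "0 0 -0.07 0 0.1" --pt "0 0 -0.11 0 -1" --pt "0.05 0 -0.11 0 -1" --pt "0.1 0 -0.11 0 -1" --pt "0.147 0 -0.11 0 -1" --pt "0.147 0 -0.11 0 -1" --pt "0.147 0 -0.11 0 -1"

```text
time: 4.45
eef_pos: [0.5176, 0.0898, 0.1524]
tcp_rot: [0.662, 0.75, 0.0, 0.0]
contact_force: [-0.8, -0.2, 1.0]
opening: 0.003
finger_force: 0.0
```

```bash
python3 st.py
python3 - <<'E'
from h import *
s=ctrl.get_state()
a=ctrl.read_camera("scene")[180:340,180:400]; b=ctrl.read_camera("side")
np.save('side.npy',b)
c=ctrl.calibration("side");p=c["extrinsics"]@np.array([.53,0,.04,1]);p=p[:3];q=c["intrinsics"]@np.array([p[0],-p[1],-p[2]]);u,v=(q[:2]/q[2]).astype(int);print(u,v)
b=b[max(v-130,0):v+130,max(u-170,0):u+170]
cv2.imwrite('pics/x2.png',cv2.resize(b,None,fx=2.3,fy=2.3,interpolation=cv2.INTER_CUBIC)[:,:,::-1])
E
```

```text
t 4.45 pos [0.5176 0.0898 0.1524] plate_ang 97.15 F [-0.8 -0.2  1. ] M [ 0.003 -0.029  0.01 ] op 0.003 ff 0.0 eff6 0.015 q6 -0.146
330 262
```

View pics/x2.png

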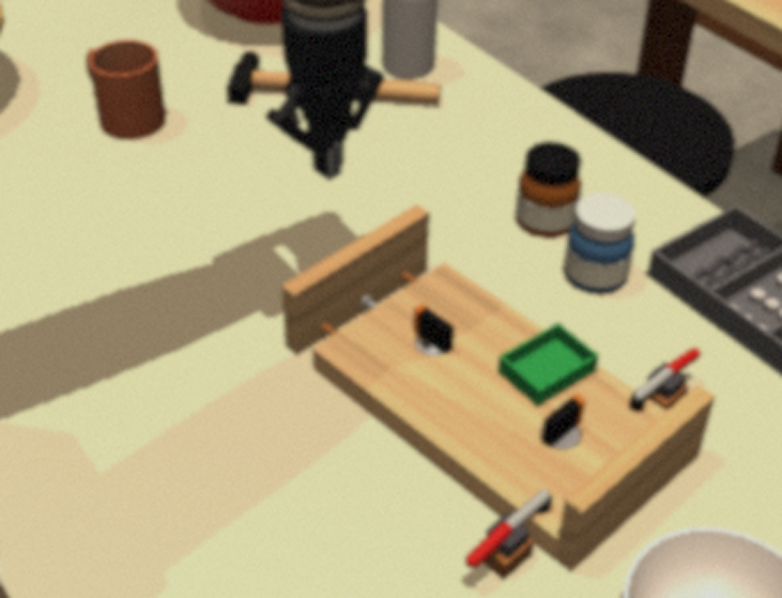

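The side view shows the orange end of the thumb turn pointing squarely at the leg, and the bench behind the leg is clear. Next I lower the tool and push.

>>> send_rows --pt "0 0 0.04 0 -1" --pt "0 0 0.08 0 -1" --pt "0 0 0.105 0 -1" --pt "0 0 0.112 0 -1" --pt "0 0 0.112 0 -1" --pt "-0.006 0 0.112 0 -1" --pt "-0.012 0 0.112 0 -1" --pt "-0.016 0 0.112 0 -1" --pt "-0.02 0 0.112 0 -1" --pt "-0.024 0 0.112 0 -1" --pt "-0.028 0 0.112 0 -1"

```text
time: 5.65
eef_pos: [0.5215, 0.0619, 0.0411]
tcp_rot: [0.663, 0.749, 0.001, -0.0]
contact_force: [-0.5, 5.5, 2.7]
opening: -0.002
finger_force: 0.0
```

```bash
python3 st.py
```

```text
t 5.65 pos [0.5215 0.0619 0.0411] plate_ang 96.96 F [-0.5  5.5  2.7] M [0.708 0.024 0.084] op -0.002 ff 0.0 eff6 0.092 q6 -0.2
```

>>> send_rows --pt "-0.002 0 0 0 -1" --pt "-0.004 0 0 0 -1" --pt "-0.006 0 0 0 -1" --pt "-0.008 0 0 0 -1"

```text
time: 6.05
eef_pos: [0.5225, 0.0541, 0.0411]
tcp_rot: [0.663, 0.749, 0.001, -0.0]
contact_force: [-0.1, 5.5, 1.9]
opening: -0.003
finger_force: 0.0
```

```bash
python3 st.py
```

```text
t 6.05 pos [0.5225 0.0541 0.0411] plate_ang 96.99 F [-0.1  5.5  1.9] M [ 0.687 -0.006  0.087] op -0.003 ff 0.0 eff6 0.072 q6 -0.215
```

>>> send_rows --pt "-0.0015 0 0 0 -1" --pt "-0.003 0 0 0 -1" --pt "-0.0045 0 0 0 -1" --pt "-0.006 0 0 0 -1"

```text
time: 6.45
eef_pos: [0.5232, 0.0482, 0.041]
tcp_rot: [0.663, 0.749, 0.001, -0.0]
contact_force: [1.0, 5.7, 2.4]
opening: -0.002
finger_force: 0.0
```

>>> send_rows --pt "-0.001 0 0 0 -1" --pt "-0.002 0 0 0 -1"

```text
time: 6.65
eef_pos: [0.5234, 0.047, 0.0411]
tcp_rot: [0.663, 0.749, 0.002, -0.001]
contact_force: [-0.0, 11.4, 3.7]
opening: 0.003
finger_force: 0.0
```

>>> send_rows --pt "-0.001 0 0 0 -1" --pt "-0.002 0 0 0 -1"

```text
time: 6.85
eef_pos: [0.5234, 0.0467, 0.0411]
tcp_rot: [0.663, 0.748, 0.003, -0.002]
contact_force: [-0.6, 17.4, 3.7]
opening: 0.002
finger_force: 0.0
```

>>> send_rows --pt "0.015 0 0 0 -1" --pt "0.025 0 0 0 -1" --pt "0.025 0 -0.04 0 -1" --pt "0.025 0 -0.085 0 -1" --pt "0.01 0 -0.11 0 -0.2" --pt "-0.04 0 -0.11 0 0.2" --pt "-0.09 -0.001 -0.11 0 0.2" --pt "-0.1 -0.001 -0.11 0 0.2" --pt "-0.1 -0.001 -0.11 0 0.2" --pt "-0.1 -0.001 -0.11 0 0.2"

```text
time: 7.85
eef_pos: [0.5339, -0.0553, 0.1497]
tcp_rot: [0.663, 0.749, -0.0, -0.001]
contact_force: [-0.7, 0.1, 0.2]
opening: 0.597
finger_force: 0.0
```

```bash
python3 st.py; python3 -c "
from h import *
snap('wrist','w3.png')"
```

```text
t 7.85 pos [ 0.5339 -0.0553  0.1497] plate_ang 97.0 F [-0.7  0.1  0.2] M [ 0.012 -0.029  0.013] op 0.597 ff 0.0 eff6 -0.001 q6 -0.415
```

View pics/w3.png

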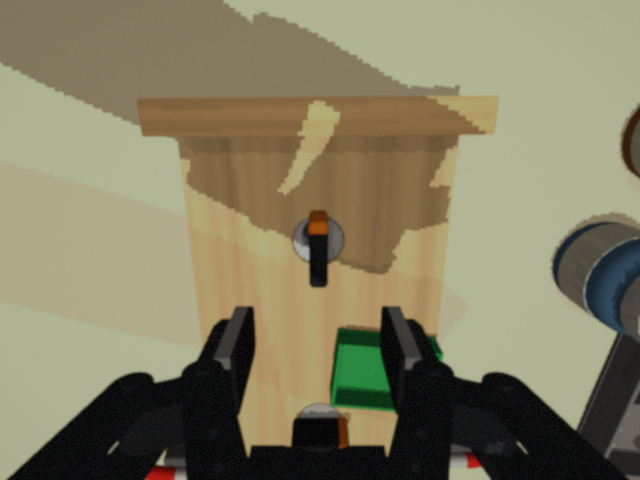

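The plate is vertical at col 318 and the leg is parallel to the board, almost closed. Next I regrip and turn clockwise.

>>> send_rows --pt "0 0 0.04 0 0.2" --pt "0 0 0.075 0 0.2" --pt "0 0 0.097 0 0.2" --pt "0 0 0.106 0 0.2" --pt "0 0 0.106 0 -0.2" --pt "0 0 0.106 0 -1" --pt "0 0 0.106 0 -1" --pt "0 0 0.106 0 -1" --pt "0 0 0.106 0 -1" --pt "0 0 0.106 0 -1" --squeeze 60

```text
time: 8.9
eef_pos: [0.5346, -0.0561, 0.0462]
tcp_rot: [0.662, 0.749, -0.0, 0.0]
contact_force: [-4.7, 1.3, 6.4]
opening: 0.124
finger_force: 59.9
```

```bash
python3 st.py
```

```text
t 8.9 pos [ 0.5346 -0.0561  0.0462] plate_ang 97.03 F [-4.7  1.3  6.4] M [0.104 0.772 0.027] op 0.124 ff 59.9405837059021 eff6 0.087 q6 -0.416
```

>>> send_rows --pt "0 0 0 2 -1" --pt "0 0 0 4 -1" --pt "0 0 0 6 -1" --pt "0 0 0 8 -1" --pt "0 0 0 10 -1" --pt "0 0 0 10 -1" --pt "0 0 0 10 -1"

```text
time: 9.6
eef_pos: [0.5349, -0.0561, 0.0462]
tcp_rot: [0.725, 0.688, 0.0, 0.0]
contact_force: [-3.4, 0.9, 5.9]
opening: 0.128
finger_force: 59.9
```

```bash
python3 st.py
```

```text
t 9.6 pos [ 0.5349 -0.0561  0.0462] plate_ang 86.99 F [-3.4  0.9  5.9] M [ 0.163  0.645 -0.041] op 0.128 ff 59.94488060474396 eff6 -0.064 q6 -0.241
```

>>> send_rows --pt "0 0 0 2 -1" --pt "0 0 0 4 -1" --pt "0 0 0 6 -1" --pt "0 0 0 8 -1" --pt "0 0 0 10 -1" --pt "0 0 0 10 -1" --pt "0 0 0 10 -1"

```text
time: 10.3
eef_pos: [0.5353, -0.0562, 0.0462]
tcp_rot: [0.783, 0.623, 0.001, 0.001]
contact_force: [-3.2, 1.1, 6.1]
opening: 0.122
finger_force: 60.0
```

```bash
python3 st.py
```

```text
t 10.3 pos [ 0.5353 -0.0562  0.0462] plate_ang 77.0 F [-3.2  1.1  6.1] M [ 0.131  0.489 -0.064] op 0.122 ff 59.96143698692322 eff6 -0.07 q6 -0.067
```

>>> send_rows --pt "0 0 0 2 -1" --pt "0 0 0 4 -1" --pt "0 0 0 6 -1" --pt "0 0 0 8 -1" --pt "0 0 0 10 -1" --pt "0 0 0 10 -1" --pt "0 0 0 10 -1"

```text
time: 11.0
eef_pos: [0.5356, -0.0563, 0.0462]
tcp_rot: [0.834, 0.552, 0.001, 0.001]
contact_force: [-2.3, 1.0, 6.1]
opening: 0.123
finger_force: 59.9
```

```bash
python3 st.py
```

```text
t 11.0 pos [ 0.5356 -0.0563  0.0462] plate_ang 67.01 F [-2.3  1.   6.1] M [ 0.129  0.42  -0.123] op 0.123 ff 59.92771625518799 eff6 -0.061 q6 0.108
```

>>> send_rows --pt "0 0 0 1 -1" --pt "0 0 0 2 -1" --pt "0 0 0 3 -1"

```text
time: 11.3
eef_pos: [0.5357, -0.0564, 0.0462]
tcp_rot: [0.848, 0.53, 0.001, 0.001]
contact_force: [-1.7, 1.2, 5.4]
opening: 0.124
finger_force: 59.9
```

```bash
python3 st.py
```

```text
t 11.3 pos [ 0.5357 -0.0564  0.0462] plate_ang 64.04 F [-1.7  1.2  5.4] M [0.156 0.36  0.112] op 0.124 ff 59.87367510795593 eff6 0.037 q6 0.16
```

>>> send_rows --pt "0 0 0 1 -1" --pt "0 0 0 2 -1" --pt "0 0 0 3 -1"

```text
time: 11.6
eef_pos: [0.5358, -0.0564, 0.0462]
tcp_rot: [0.861, 0.508, 0.001, 0.001]
contact_force: [-1.7, 0.6, 5.3]
opening: 0.127
finger_force: 59.9
```

```bash
python3 st.py
```

```text
t 11.6 pos [ 0.5358 -0.0564  0.0462] plate_ang 61.04 F [-1.7  0.6  5.3] M [0.066 0.362 0.152] op 0.127 ff 59.85898017883301 eff6 0.044 q6 0.212
```

>>> send_rows --pt "0 0 0 1 -1" --pt "0 0 0 2 -1" --pt "0 0 0 3 -1"

```text
time: 11.9
eef_pos: [0.5358, -0.0564, 0.0461]
tcp_rot: [0.874, 0.485, 0.001, 0.001]
contact_force: [-0.8, 1.2, 5.4]
opening: 0.125
finger_force: 59.9
```

```bash
python3 st.py
```

```text
t 11.9 pos [ 0.5358 -0.0564  0.0461] plate_ang 58.04 F [-0.8  1.2  5.4] M [0.069 0.299 0.185] op 0.125 ff 59.89022254943848 eff6 0.06 q6 0.265
```

>>> send_rows --pt "0 0 0 1 -1" --pt "0 0 0 2 -1" --pt "0 0 0 3 -1"

```text
time: 12.2
eef_pos: [0.5359, -0.0565, 0.0462]
tcp_rot: [0.887, 0.462, 0.001, 0.001]
contact_force: [-0.9, 1.0, 5.2]
opening: 0.129
finger_force: 59.8
```

```bash
python3 st.py
```

```text
t 12.2 pos [ 0.5359 -0.0565  0.0462] plate_ang 55.04 F [-0.9  1.   5.2] M [0.017 0.189 0.164] op 0.129 ff 59.84406888484955 eff6 0.069 q6 0.317
```

>>> send_rows --pt "0 0 0 1 -1" --pt "0 0 0 2 -1"

```text
time: 12.4
eef_pos: [0.536, -0.0565, 0.0462]
tcp_rot: [0.895, 0.446, 0.001, 0.001]
contact_force: [-0.1, 0.5, 5.1]
opening: 0.124
finger_force: 59.9
```

```bash
python3 st.py
```

```text
t 12.4 pos [ 0.536  -0.0565  0.0462] plate_ang 53.04 F [-0.1  0.5  5.1] M [0.042 0.255 0.192] op 0.124 ff 59.85072612762451 eff6 0.067 q6 0.352
```

>>> send_rows --pt "0 0 0 1 -1" --pt "0 0 0 2 -1"

```text
time: 12.6
eef_pos: [0.5361, -0.0566, 0.0462]
tcp_rot: [0.902, 0.431, 0.001, 0.001]
contact_force: [-0.9, 1.1, 4.6]
opening: 0.123
finger_force: 59.8
```

```bash
python3 st.py
```

```text
t 12.6 pos [ 0.5361 -0.0566  0.0462] plate_ang 51.04 F [-0.9  1.1  4.6] M [0.033 0.209 0.155] op 0.123 ff 59.84224498271942 eff6 0.07 q6 0.387
```

>>> send_rows --pt "0 0 0 1 -1" --pt "0 0 0 2 -1"

```text
time: 12.8
eef_pos: [0.5361, -0.0566, 0.0462]
tcp_rot: [0.91, 0.415, 0.002, 0.001]
contact_force: [-0.4, 1.2, 5.9]
opening: 0.126
finger_force: 59.9
```

```bash
python3 st.py
```

```text
t 12.8 pos [ 0.5361 -0.0566  0.0462] plate_ang 49.03 F [-0.4  1.2  5.9] M [0.038 0.179 0.181] op 0.126 ff 59.854246973991394 eff6 0.067 q6 0.422
```

>>> send_rows --pt "0 0 0 1 -1" --pt "0 0 0 2 -1"

```text
time: 13.0
eef_pos: [0.5361, -0.0566, 0.0462]
tcp_rot: [0.917, 0.399, 0.002, 0.002]
contact_force: [-0.5, 0.3, 4.7]
opening: 0.125
finger_force: 59.8
```

```bash
python3 st.py
```

```text
t 13.0 pos [ 0.5361 -0.0566  0.0462] plate_ang 47.03 F [-0.5  0.3  4.7] M [-0.025  0.181  0.175] op 0.125 ff 59.84993755817413 eff6 0.071 q6 0.457
```

>>> send_rows --pt "0 0 0 1 -1" --pt "0 0 0 2 -1"

```text
time: 13.2
eef_pos: [0.5361, -0.0567, 0.0462]
tcp_rot: [0.924, 0.383, 0.002, 0.002]
contact_force: [-0.0, 0.1, 4.5]
opening: 0.124
finger_force: 59.8
```

```bash
python3 st.py
```

```text
t 13.2 pos [ 0.5361 -0.0567  0.0462] plate_ang 45.03 F [-0.   0.1  4.5] M [-0.048  0.193  0.172] op 0.124 ff 59.830695390701294 eff6 0.072 q6 0.492
```

>>> send_rows --pt "0 0 0 1 -1" --pt "0 0 0 2 -1"

```text
time: 13.4
eef_pos: [0.5362, -0.0568, 0.0462]
tcp_rot: [0.93, 0.367, 0.002, 0.002]
contact_force: [-0.7, 0.3, 4.8]
opening: 0.127
finger_force: 59.8
```

```bash
python3 st.py
```

```text
t 13.4 pos [ 0.5362 -0.0568  0.0462] plate_ang 43.02 F [-0.7  0.3  4.8] M [-0.108  0.167  0.154] op 0.127 ff 59.846468567848206 eff6 0.071 q6 0.527
```

>>> send_rows --pt "0 0 0 1 -1" --pt "0 0 0 2 -1"

```text
time: 13.6
eef_pos: [0.5362, -0.0568, 0.0462]
tcp_rot: [0.937, 0.35, 0.002, 0.002]
contact_force: [-0.8, -0.4, 5.3]
opening: 0.128
finger_force: 59.8
```

```bash
python3 st.py
```

```text
t 13.6 pos [ 0.5362 -0.0568  0.0462] plate_ang 41.03 F [-0.8 -0.4  5.3] M [-0.057  0.128  0.173] op 0.128 ff 59.83611524105072 eff6 0.072 q6 0.562
```

>>> send_rows --pt "0 0 0 1 -1" --pt "0 0 0 2 -1"

```text
time: 13.8
eef_pos: [0.5363, -0.0569, 0.0462]
tcp_rot: [0.943, 0.334, 0.002, 0.002]
contact_force: [-0.1, -0.4, 4.5]
opening: 0.123
finger_force: 59.9
```

```bash
python3 st.py
```

```text
t 13.8 pos [ 0.5363 -0.0569  0.0462] plate_ang 39.02 F [-0.1 -0.4  4.5] M [-0.176  0.122  0.161] op 0.123 ff 59.852800369262695 eff6 0.072 q6 0.597
```

Still free at 58°: baseline Mz is about 0.170 and effort 0.072.

>>> send_rows --pt "0 0 0 1 -1" --pt "0 0 0 2 -1"

```text
time: 14.0
eef_pos: [0.5363, -0.0569, 0.0462]
tcp_rot: [0.948, 0.317, 0.002, 0.002]
contact_force: [-0.3, -0.5, 4.8]
opening: 0.124
finger_force: 59.8
```

```bash
python3 st.py
```

```text
t 14.0 pos [ 0.5363 -0.0569  0.0462] plate_ang 37.02 F [-0.3 -0.5  4.8] M [-0.197  0.082  0.163] op 0.124 ff 59.84038710594177 eff6 0.073 q6 0.631
```

>>> send_rows --pt "0 0 0 1 -1" --pt "0 0 0 2 -1"

```text
time: 14.2
eef_pos: [0.5364, -0.057, 0.0462]
tcp_rot: [0.954, 0.301, 0.002, 0.002]
contact_force: [0.1, -1.5, 6.0]
opening: 0.127
finger_force: 59.9
```

```bash
python3 st.py
```

```text
t 14.2 pos [ 0.5364 -0.057   0.0462] plate_ang 35.02 F [ 0.1 -1.5  6. ] M [-0.203  0.081  0.144] op 0.127 ff 59.85519468784332 eff6 0.072 q6 0.666
```

>>> send_rows --pt "0 0 0 1 -1" --pt "0 0 0 2 -1"

```text
time: 14.4
eef_pos: [0.5364, -0.0571, 0.0461]
tcp_rot: [0.959, 0.284, 0.002, 0.002]
contact_force: [-0.3, -1.3, 5.9]
opening: 0.123
finger_force: 59.8
```

```bash
python3 st.py
```

```text
t 14.4 pos [ 0.5364 -0.0571  0.0461] plate_ang 33.02 F [-0.3 -1.3  5.9] M [-0.217  0.085  0.143] op 0.123 ff 59.844494462013245 eff6 0.074 q6 0.701
```

>>> send_rows --pt "0 0 0 1 -1" --pt "0 0 0 2 -1"

```text
time: 14.6
eef_pos: [0.5364, -0.0571, 0.0461]
tcp_rot: [0.964, 0.267, 0.002, 0.002]
contact_force: [0.4, -0.7, 5.6]
opening: 0.123
finger_force: 59.8
```

```bash
python3 st.py
```

```text
t 14.6 pos [ 0.5364 -0.0571  0.0461] plate_ang 31.02 F [ 0.4 -0.7  5.6] M [-0.272  0.064  0.162] op 0.123 ff 59.82999801635742 eff6 0.081 q6 0.736
```

>>> send_rows --pt "0 0 0 1 -1" --pt "0 0 0 2 -1"

```text
time: 14.8
eef_pos: [0.5365, -0.0572, 0.0462]
tcp_rot: [0.968, 0.25, 0.002, 0.002]
contact_force: [1.0, -0.5, 5.7]
opening: 0.125
finger_force: 59.9
```

```bash
python3 st.py
```

```text
t 14.8 pos [ 0.5365 -0.0572  0.0462] plate_ang 29.01 F [ 1.  -0.5  5.7] M [-0.324  0.035  0.154] op 0.125 ff 59.850574135780334 eff6 0.075 q6 0.771
```

>>> send_rows --pt "0 0 0 1 -1" --pt "0 0 0 2 -1"

```text
time: 15.0
eef_pos: [0.5365, -0.0572, 0.0462]
tcp_rot: [0.972, 0.234, 0.002, 0.002]
contact_force: [1.0, -1.7, 5.4]
opening: 0.125
finger_force: 59.8
```

```bash
python3 st.py
```

```text
t 15.0 pos [ 0.5365 -0.0572  0.0462] plate_ang 27.02 F [ 1.  -1.7  5.4] M [-0.353  0.04   0.158] op 0.125 ff 59.835970401763916 eff6 0.076 q6 0.806
```

>>> send_rows --pt "0 0 0 1 -1" --pt "0 0 0 2 -1"

```text
time: 15.2
eef_pos: [0.5365, -0.0573, 0.0462]
tcp_rot: [0.976, 0.217, 0.002, 0.002]
contact_force: [1.1, -2.4, 5.3]
opening: 0.125
finger_force: 59.9
```

```bash
python3 st.py
```

```text
t 15.2 pos [ 0.5365 -0.0573  0.0462] plate_ang 25.02 F [ 1.1 -2.4  5.3] M [-0.445  0.023  0.18 ] op 0.125 ff 59.85270917415619 eff6 0.076 q6 0.841
```

>>> send_rows --pt "0 0 0 1 -1" --pt "0 0 0 2 -1"

```text
time: 15.4
eef_pos: [0.5365, -0.0573, 0.0462]
tcp_rot: [0.98, 0.2, 0.002, 0.002]
contact_force: [0.7, -1.6, 6.0]
opening: 0.123
finger_force: 59.9
```

```bash
python3 st.py
```

```text
t 15.4 pos [ 0.5365 -0.0573  0.0462] plate_ang 23.02 F [ 0.7 -1.6  6. ] M [-0.385  0.004  0.136] op 0.123 ff 59.854132533073425 eff6 0.079 q6 0.876
```

>>> send_rows --pt "0 0 0 1 -1" --pt "0 0 0 2 -1"

```text
time: 15.6
eef_pos: [0.5366, -0.0574, 0.0462]
tcp_rot: [0.983, 0.182, 0.002, 0.002]
contact_force: [1.4, -1.6, 5.3]
opening: 0.122
finger_force: 59.9
```

```bash
python3 st.py
```

```text
t 15.6 pos [ 0.5366 -0.0574  0.0462] plate_ang 21.02 F [ 1.4 -1.6  5.3] M [-0.483 -0.011  0.215] op 0.122 ff 59.854795932769775 eff6 0.095 q6 0.911
```

>>> send_rows --pt "0 0 0 1 -1" --pt "0 0 0 2 -1"

```text
time: 15.8
eef_pos: [0.5366, -0.0574, 0.0462]
tcp_rot: [0.986, 0.165, 0.002, 0.002]
contact_force: [0.1, -2.1, 4.9]
opening: 0.125
finger_force: 59.9
```

```bash
python3 st.py
```

```text
t 15.8 pos [ 0.5366 -0.0574  0.0462] plate_ang 19.03 F [ 0.1 -2.1  4.9] M [-0.491 -0.009  0.158] op 0.125 ff 59.854949712753296 eff6 0.111 q6 0.946
```

>>> send_rows --pt "0 0 0 1 -1" --pt "0 0 0 2 -1"

```text
time: 16.0
eef_pos: [0.5365, -0.0574, 0.0462]
tcp_rot: [0.989, 0.148, 0.002, 0.002]
contact_force: [0.7, -1.4, 5.1]
opening: 0.126
finger_force: 59.8
```

```bash
python3 st.py
```

```text
t 16.0 pos [ 0.5365 -0.0574  0.0462] plate_ang 17.04 F [ 0.7 -1.4  5.1] M [-0.55   0.024  0.216] op 0.126 ff 59.84382927417755 eff6 0.128 q6 0.981
```

>>> send_rows --pt "0 0 0 1 -1" --pt "0 0 0 2 -1"

```text
time: 16.2
eef_pos: [0.5365, -0.0575, 0.0462]
tcp_rot: [0.991, 0.131, 0.002, 0.002]
contact_force: [0.1, -2.7, 4.8]
opening: 0.127
finger_force: 59.9
```

```bash
python3 st.py
```

```text
t 16.2 pos [ 0.5365 -0.0575  0.0462] plate_ang 15.05 F [ 0.1 -2.7  4.8] M [-0.536  0.027  0.238] op 0.127 ff 59.85663414001465 eff6 0.152 q6 1.015
```

>>> send_rows --pt "0 0 0 1 -1" --pt "0 0 0 2 -1"

```text
time: 16.4
eef_pos: [0.5365, -0.0575, 0.0462]
tcp_rot: [0.994, 0.114, 0.002, 0.002]
contact_force: [0.3, -2.2, 5.7]
opening: 0.127
finger_force: 59.9
```

```bash
python3 st.py
```

```text
t 16.4 pos [ 0.5365 -0.0575  0.0462] plate_ang 13.06 F [ 0.3 -2.2  5.7] M [-0.633  0.027  0.223] op 0.127 ff 59.86308574676514 eff6 0.166 q6 1.05
```

Excess is about 0.09 N m by effort and 0.18 rad past closure, roughly 27 N, so it is firm. I'm letting go and lifting clear.

>>> send_rows --pt "0 0 0 0 -1" --pt "0 0 0 0 -0.5" --pt "0 0 0 0 -0.1" --pt "0 0 0 0 0.1" --pt "0 0 0 0 0.1" --pt "0 0 -0.03 0 0.1" --pt "0 0 -0.07 0 0.1" --pt "0 0 -0.11 0 0.1" --pt "0 0 -0.11 0 0.1" --pt "0 0 -0.11 0 0.1"

```text
time: 17.4
eef_pos: [0.535, -0.0562, 0.1555]
tcp_rot: [0.994, 0.113, 0.001, 0.0]
contact_force: [-0.4, -0.0, -0.0]
opening: 0.547
finger_force: 0.0
```

```bash
python3 st.py; python3 -c "
from h import *
snap('wrist','w4.png')"
```

```text
t 17.4 pos [ 0.535  -0.0562  0.1555] plate_ang 13.0 F [-0.4 -0.  -0. ] M [ 0.001  0.046 -0.017] op 0.547 ff 0.0 eff6 0.0 q6 1.05
```

View pics/w4.png

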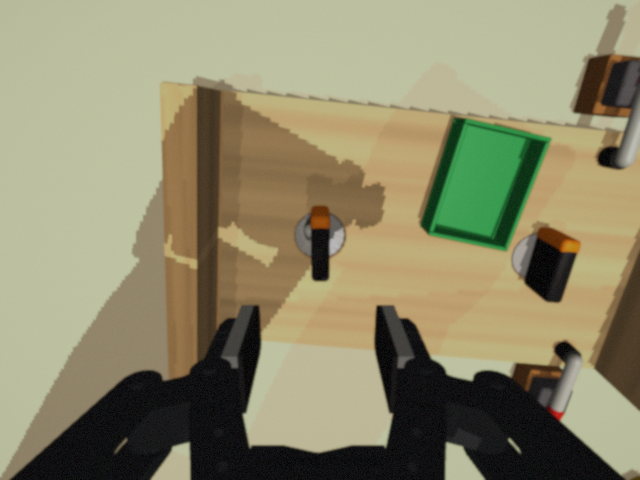

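The thumb turn stayed in line with the tool (col 320), so the cam held its angle. The leg is tight against the board with no gap, and the gripper is clear.

```bash
python3 -c "
from plant import ctrl
print(ctrl.sign_off())"
```

```text
the job is handed in; nothing more can be done
None
```

The job is handed in at about 17 s: I opened the cam, pushed the leg in until the stud's head stopped, drew the leg tight (about 0.09 N m over free turning, an estimated 27 N of clamping) and let go, without touching anything else on the bench.

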